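# Set out the graded tins on the display risers

### The job

Set out the counter display: stand each of the four round gold tins upright in the middle of its own round wooden riser, the widest tin on the broadest (lowest) riser, the next widest on the next broadest, and so on down to the narrowest tin on the narrowest (tallest) riser. Set each tin down gently instead of dropping it, and leave the square tin and the six-sided tin standing where they are.

Things in the scene. Friction and masses are not known exactly. Their poses are not given: they have to be found in the camera images.
- tin_a_center (a point): The widest round tin: closed gold-coloured metal cylinder, 66 mm in diameter, 40 mm tall, standing upright, loose, under 0.25 kg. The point is its centre, 20 mm above its underside; z is its axis.
- tin_b_center (a point): The second-widest round tin: closed gold-coloured metal cylinder, 53 mm in diameter, 40 mm tall, standing upright, loose, under 0.25 kg. The point is its centre, 20 mm above its underside; z is its axis.
- tin_c_center (a point): The second-narrowest round tin: closed gold-coloured metal cylinder, 41 mm in diameter, 40 mm tall, standing upright, loose, under 0.25 kg. The point is its centre, 20 mm above its underside; z is its axis.
- tin_d_center (a point): The narrowest round tin: closed gold-coloured metal cylinder, 30 mm in diameter, 40 mm tall, standing upright, loose, under 0.25 kg. The point is its centre, 20 mm above its underside; z is its axis.
- riser_a_top (a point): The broadest and lowest round riser: solid dark wooden drum, 96 mm in diameter, 10 mm high, flat top, fixed to the counter. The point is the centre of its top face; z up.
- riser_b_top (a point): The second-broadest round riser: solid dark wooden drum, 84 mm in diameter, 22 mm high, flat top, fixed to the counter. The point is the centre of its top face; z up.
- riser_c_top (a point): The second-narrowest round riser: solid dark wooden drum, 72 mm in diameter, 34 mm high, flat top, fixed to the counter. The point is the centre of its top face; z up.
- riser_d_top (a point): The narrowest and tallest round riser: solid dark wooden drum, 60 mm in diameter, 46 mm high, flat top, fixed to the counter. The point is the centre of its top face; z up.
- square_tin_center (a point): A square gold tin, 50 x 50 mm, 40 mm tall, loose; not part of the display. The point is its centre, 20 mm above its underside; x and y run square to its sides.
- six_sided_tin_center (a point): A six-sided gold tin, 52 mm across its flats, 60 mm across its corners, 40 mm tall, loose; not part of the display. The point is its centre, 20 mm above its underside.

How it is judged:
By the outcome, as a careful person would: the job done as asked, in the order asked, and still so for the second after the job is handed in, with the robot touching nothing.
It also fails if it takes over 120 s, if anything falls off the work surface, if the arm or the gripper's body presses on something with over 40 N, if the wrist force passes 120 N, or if a joint passes its speed limit or range.

### The arm

A 7-joint arm with a two-finger parallel gripper is mounted at the origin on the work surface. World frame = base frame: x ahead of the robot, y to its left, z up, the work surface at z = 0. Lengths are in m, angles in rad, forces in N, time in s.
With the tool pointing down it reaches from about 0.4 to 0.875 m from the base axis. Payload 4.4 kg.
Tool frame: the origin (TCP) lies midway between the tips of the shut fingers; the grasp point (between the pads) lies 19 mm behind it (robot.grasp_offset is the distance from the TCP to the grasp point, in m); z points along the fingers, y is the direction in which the jaws open and shut (so a half turn about z gives the same grasp; the last joint's range is limited). The gripper opens to 85 mm and grips with 20 to 120 N. Pads are 22 mm wide; open, the fingers measure 114 mm over their backs; the gripper's body (76 mm by 85 mm) begins 54 mm behind the grasp point. The pads swing forward as they close: fully open they stand 13 mm farther back than shut.
Start: joints at [1.187, 0.628, 0.038, 1.517, -0.027, 0.996, -0.02], TCP at [0.203, -0.617, 0.231] pointing down, gripper open.
Joint ranges: [-3.06, 3.06], [-0.37, 2.12], [-1.25, 1.32], [0.18, 2.47], [-1.1, 4.24], [0.23, 1.98], [-2.94, 2.94]. Speed limits (rad/s): [2.57, 2.57, 3.14, 3.14, 3.14, 3.14, 3.14].

### API

Orientations are given as a unit quaternion [x, y, z, w].
In Python, from cell import robot gives the robot as it stands.
- The arm moves only by the shell command python3 -m jog 'ROWS' [FORCE]. ROWS is JSON, a list of rows, each a list of 7 numbers: the turn, a rotation vector about the tool's x, y, z in degrees, then the shift along the tool's x, y, z in mm, then the finger opening in mm, from 0 to 85.4. In form: [[rx, ry, rz, dx, dy, dz, jaw], ...]. A call has 1 to 20 rows; each row shifts and turns the pose as measured when the row begins, along the tool's axes as they then stand; what a row does not reach is not made up. A row lasts 1/8 s, in which the tool goes at most 62.5 mm and 10.7 degrees, less where a joint would pass 70% of its speed; a pose out of reach is approached as far as the arm can. A call with a gripper value outside its range is refused whole. The fingers move at their own pace and stop on an object; FORCE is the grip in N (left out, the last holds). Time passes only in rows, so rows that do not move let the fingers close. It gives the time, the measured TCP pose, the force and the opening at its end, in the units of the state.
- robot.read_state(): the state, without advancing time (a new reading comes with each control period).
- robot.capture(name): name is "side" or "top" or "wrist"; returns the picture (480x640x3 uint8, red, green, blue); there is no depth.
- robot.get_calibration(name): a dict with "intrinsics" (3x3 intrinsics, pixels), "extrinsics" (4x4, takes a point from camera to world coordinates). Camera axes: x right, y down, z forward; pixel columns grow to the right and rows downward; lengths in m; the calibration is good to about 2 mm. A picture is of the moment at which its call begins: read the wrist's pose just before it. get_calibration takes no time and is no camera call; for the wrist camera it gives the pose at the moment of the call.
- robot.finish_job(): hands the job in, once; it reports no verdict.
Trained networks look in the newest picture that a camera, given by its name, has taken for a name from the list of things; names that differ only in an ending like _2 or _b are one class to them, and where a whole thing is asked for, a point or a joint stands for the part that bears it (a point fixed in the world has none). Each returns a list of dicts, best first, with "p" (0 to 1); they miss things now and then, are a little off and sometimes report something else, mostly with a low value. They report only what shows in the picture. A call takes as long as a camera call.
- robot.cut_out(camera, thing): "mask" (480x640 bool, what is visible of it) and "bbox" ([left, top, right, bottom] in pixels, round what is visible of it).
The state is a dict: "time": time; "joint_positions": joint angles; "dq": joint speeds; "effort": joint torques, N m; "eef_pos": TCP position; "ee_rot": TCP orientation; "contact_force": force on the tool from outside, world axes, zero at the start; "wrist_torque": the same for the moment, N m; "grip_width": finger opening in m.
Only numpy, scipy, OpenCV 4.12 (cv2) and the standard library are available. Lean on these libraries where they do the work, as an engineer would, in place of code of your own. Each camera call takes 0.05 s, during which the arm holds its last target.

## Working session

There is one attempt and no reset: what is moved stays moved. The work goes in short steps, Python scripts to look and compute and a shell command to move; the robot and the scene stay as the last step left them, time stands still between calls to the robot, and variables do not carry over. Pictures are saved under pics/ and viewed, and the job is handed in when it is done.

```bash
ls; mkdir -p pics; python3 - <<'E'
from cell import robot
import cv2
for n in ("top","side","wrist"):
    im=robot.capture(n); cv2.imwrite(f"pics/{n}0.png",im[...,::-1])
    c=robot.get_calibration(n); print(n,c)
print(robot.read_state())
E
```

```text
pics
top {'intrinsics': array([[434.61219869,   0.        , 319.83201227],
       [  0.        , 434.61219869, 241.86990435],
       [  0.        ,   0.        ,   1.        ]]), 'extrinsics': array([[-0.00794195, -0.99295184,  0.11825213,  0.39901604],
       [-0.99996734,  0.00770905, -0.00242682,  0.00336881],
       [ 0.00149811, -0.11826755, -0.99298064,  1.16516274],
       [ 0.        ,  0.        ,  0.        ,  1.        ]])}
side {'intrinsics': array([[528.93326348,   0.        , 315.62012547],
       [  0.        , 528.93326348, 236.8801394 ],
       [  0.        ,   0.        ,   1.        ]]), 'extrinsics': array([[-0.99287852, -0.08103793,  0.08732181,  0.43353636],
       [-0.11876633,  0.73065247, -0.67234033,  0.76409424],
       [-0.00931683, -0.67792316, -0.73507373,  0.86679947],
       [ 0.        ,  0.        ,  0.        ,  1.        ]])}
wrist {'intrinsics': array([[398.53013785,   0.        , 313.92271587],
       [  0.        , 398.53013785, 241.86139479],
       [  0.        ,   0.        ,   1.        ]]), 'extrinsics': array([[ 3.12006298e-01, -9.17822807
[... 342 characters left out ...]
ray([ 1.18719689,  0.62914799,  0.03840712,  1.51814519, -0.02702058,
        0.99629215, -0.01997808]), 'dq': array([-2.07007668e-04, -3.56282111e-03,  1.00836772e-03, -2.44864092e-03,
        1.82760914e-03,  7.99747951e-05,  1.68983936e-03]), 'effort': array([ 1.48509076e-03, -5.63803911e+01,  1.22770295e+00, -1.93653810e+01,
        1.10871074e-02,  7.38251052e-03,  7.55511877e-06]), 'eef_pos': array([ 0.20302003, -0.61697714,  0.23058808]), 'ee_rot': array([ 9.87398234e-01,  1.58253538e-01, -1.00327899e-04, -7.31754372e-04]), 'contact_force': array([ 0.25885314, -0.02757987,  0.25734785]), 'wrist_torque': array([-0.05429936, -0.08781578, -0.04173544]), 'grip_width': 0.08546166326363633}
```

View pics/top0.png

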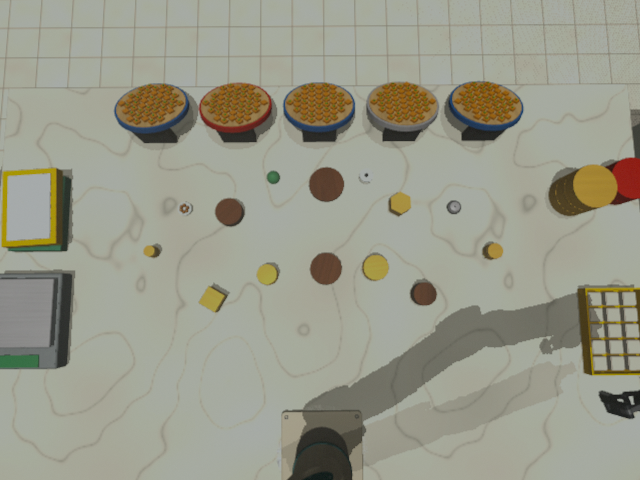

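View pics/side0.png

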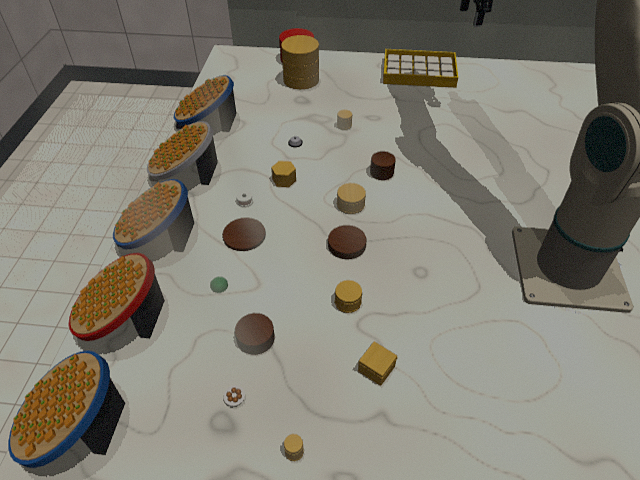

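```bash
python3 - <<'E'
from cell import robot
for cam in ("top","side"):
  for t in ("tin_a_center","riser_a_top","square_tin_center","six_sided_tin_center"):
    for d in robot.cut_out(cam,t): print(cam,t,round(d["p"],2),d["bbox"],d["mask"].sum())
E
```

```text
top tin_a_center 0.89 [357.2, 255.7, 386.3, 279.7] 482
top tin_a_center 0.27 [212.8, 197.6, 243.9, 224.4] 607
top riser_a_top 0.61 [308.4, 164.0, 343.1, 201.2] 966
top square_tin_center 0.74 [199.5, 289.0, 221.0, 310.9] 442
top six_sided_tin_center 0.77 [388.9, 194.5, 412.3, 211.5] 391
side tin_a_center 0.71 [336.1, 183.6, 368.1, 213.9] 823
side riser_a_top 0.84 [222.0, 217.1, 260.8, 250.9] 1153
side square_tin_center 0.85 [356.0, 342.7, 396.7, 384.9] 1027
side six_sided_tin_center 0.71 [270.2, 161.1, 297.3, 187.0] 579
```

```bash
python3 - <<'E'
import cv2
im=cv2.imread("pics/top0.png")[150:330,120:520]
cv2.imwrite("pics/topz.png",cv2.resize(im,None,fx=2,fy=2,interpolation=cv2.INTER_CUBIC))
im=cv2.imread("pics/side0.png")[90:470,200:420]
cv2.imwrite("pics/sidez.png",cv2.resize(im,None,fx=1.55,fy=1.55,interpolation=cv2.INTER_CUBIC))
E
```

```text
(no output)
```

View pics/topz.png

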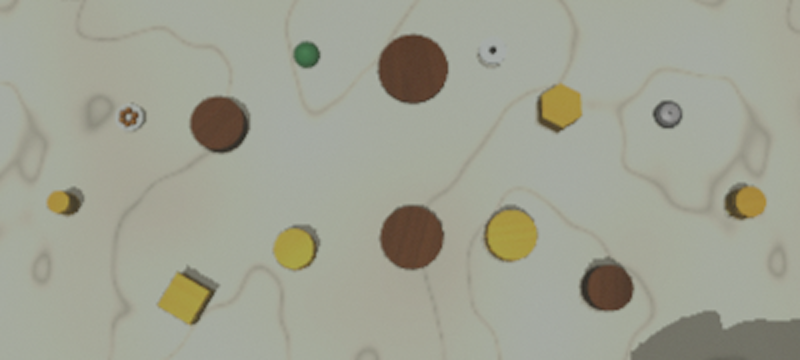

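View pics/wrist0.png

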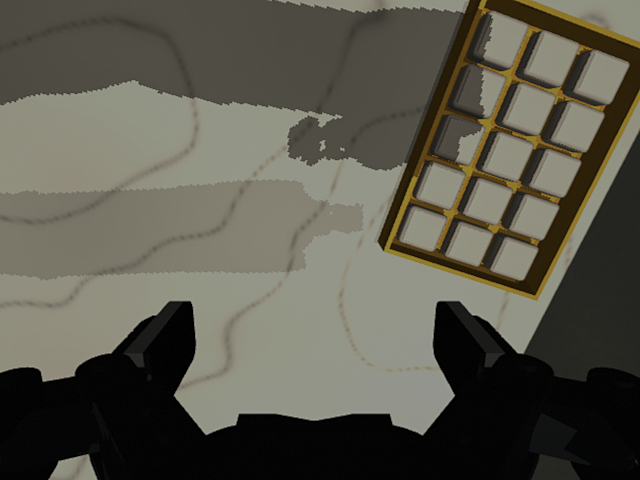

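```bash
cat > h.py <<'E'
import numpy as np, cv2
from scipy.optimize import minimize
from cell import robot
def cal(n):
    c=robot.get_calibration(n); return np.array(c["intrinsics"]),np.array(c["extrinsics"])
def proj(P,K,E):
    Pc=(np.asarray(P)-E[:3,3])@E[:3,:3]; return (Pc@K.T)[:,:2]/Pc[:,2:]
def ray(u,v,z,K,E):
    d=E[:3,:3]@np.linalg.solve(K,[u,v,1]); s=(z-E[2,3])/d[2]; return E[:3,3]+s*d
a=np.linspace(0,2*np.pi,60,endpoint=False)
def hull(x,y,r,z0,z1,K,E):
    P=np.r_[[[x+r*np.cos(t),y+r*np.sin(t),z] for z in (z0,z1) for t in a]]
    return cv2.convexHull(proj(P,K,E).astype(np.float32))
def render(h,off,shape,S=8):
    m=np.zeros((shape[0]*S,shape[1]*S),np.uint8)
    q=(h.reshape(-1,2)-off+.5)*S
    cv2.fillPoly(m,[np.round((q-.5)*16).astype(np.int32)],255,shift=4)
    return cv2.resize(m,(shape[1],shape[0]),interpolation=cv2.INTER_AREA)/255.
def sat(im):  # im RGB
    return cv2.cvtColor(im,cv2.COLOR_RGB2HSV)
def fit(im,x,y,r,z0,z1,K,E,fixr=False,thr=None):
    h=hull(x,y,r,z0,z1,K,E).reshape(-1,2)
    lo=np.maximum(np.floor(h.min(0)-8).astype(int),0); hi=np.ceil(h.max(0)+8).astype(int)
    c=im[lo[1]:hi[1],lo[0]:hi[0]]; s=sat(c)[...,1].astype(float)
    if thr is None: thr=100
    m=(s>thr).astype(float)
    n,l,st,_=cv2.connectedComponentsWithStats(m.astype(np.uint8))
    if n>1: m=(l==1+np.argmax(st[1:,4])).astype(float)
    f=lambda p:np.abs(render(hull(p[0]/100,p[1]/100,r if fixr else p[2]/100,z0,z1,K,E),lo,m.shape)-m).sum()
    p0=[x*100,y*100]+([] if fixr else [r*100])
    sim=np.array([p0]+[np.array(p0)+.8*e for e in np.eye(len(p0))])
    o=minimize(f,p0,method="Nelder-Mead",options=dict(initial_simplex=sim,xatol=.005,fatol=.05))
    return o.x/100,o.fun/m.sum()
E
cat > meas.py <<'E'
from h import *
K,E=cal("top")
px={"ta":(375,267,.033,0,.04),"tb":(267,274,.0265,0,.04),"tc":(494,251,.0205,0,.04),"td":(151,251,.015,0,.04),
"ra":(326,184,.048,0,.01),"rb":(326,268,.042,0,.022),"rc":(229,212,.036,0,.034),"rd":(424,293,.03,0,.046)}
top=cv2.imread("pics/top0.png")[...,::-1].copy(); side=cv2.imread("pics/side0.png")[...,::-1].copy()
K2,E2=cal("side")
for k,(u,v,r,z0,z1) in px.items():
    g=ray(u,v,z1,K,E)
    p,e=fit(top,g[0],g[1],r,z0,z1,K,E)
    q,e2=fit(side,p[0],p[1],r,z0,z1,K2,E2)
    print(k,np.round(p*1000,1),round(e,3),np.round(q*1000,1),round(e2,3), "R",round(np.hypot(*p[:2]),3))
for u,v in ((212,299),(400,203)): print(ray(u,v,.04,K,E)[:2])
E
python3 meas.py
```

```text
ta [ 467.  -143.9   31.9] 0.044 [ 468.3 -159.5   20.4] 0.461 R 0.489
tb [451.2 139.5  25.4] 0.056 [452.  140.3  25.3] 0.04 R 0.472
tc [ 507.5 -456.4   18.4] 0.125 [ 508.4 -468.8    4.5] 0.94 R 0.683
td [514.1 448.2  12.6] 0.222 [515.  446.6  14.1] 0.087 R 0.682
ra [696.4 -17.9  45.3] 0.027 [711.6  -6.5  30.4] 0.354 R 0.697
rb [465.  -13.9  39.6] 0.029 [466.6 -12.3  39.3] 0.144 R 0.465
rc [620.6 245.3  30.8] 0.081 [631.9 253.    0. ] 1.004 R 0.667
rd [ 397.2 -270.3   25. ] 0.115 [ 396.6 -265.    26.2] 0.215 R 0.48
[0.38752726 0.27848624]
[ 0.63455096 -0.21151744]
```

```bash
cat >> h.py <<'E'
from scipy.spatial.transform import Rotation as Ro
def st():
    s=robot.read_state(); return s,np.array(s["eef_pos"]),Ro.from_quat(s["ee_rot"]).as_matrix()
def snap(n,name):
    im=robot.capture(n); cv2.imwrite(f"pics/{name}.png",im[...,::-1]); return im
def rep(tgt=None):
    s,p,R=st(); print("t",s["time"],"p",np.round(p*1000,1),"yaw",round(np.degrees(np.arctan2(R[1,0],R[0,0])),2),"zax",np.round(R[:,2],4),"w",round(s["grip_width"]*1000,1),"F",np.round(s["contact_force"],1))
    if tgt is not None:
        d=R.T@(np.array(tgt)/1000-p)*1000; print("tool shift to",tgt,np.round(d,1)," rot(tool deg) to yaw0",np.round(np.degrees(Ro.from_matrix(R.T@np.diag([1,-1,-1.])).as_rotvec()),2))
E
python3 - <<'E'
from h import *
rep((467,-144,230))
K,E=cal("wrist"); s,p,R=st()
for z in(-.0,.1,.2): print(z,proj([p+R[:,2]*z+R[:,0]*x for x in(0,.05,.1)],K,E).round(0).tolist())
print(R.T@(E[:3,3]-p), R.T@E[:3,:3])
E
python3 -m jog '[[0,0,9.1,0,0,0,85],[0,0,9.1,0,0,0,85],[0,0,0,26,-47,0,85],[0,0,0,26,-47,0,85],[0,0,0,26,-47,0,85],[0,0,0,26,-47,0,85],[0,0,0,26,-47,0,85],[0,0,0,26,-47,0,85]]' 40
python3 -c "
from h import *
rep((467,-144,230))"
```

```text
t 0.55 p [ 203.1 -617.4  231.3] yaw 18.21 zax [ 0. -0. -1.] w 85.1 F [ 0.5  0.2 -0.3]
tool shift to (467, -144, 230) [ 398.6 -367.3    1.3]  rot(tool deg) to yaw0 [ 0.   -0.   18.21]
-0.0 [[313.0, 308.0], [313.0, 177.0], [313.0, 20.0]]
0.1 [[314.0, 241.0], [313.0, 160.0], [313.0, 70.0]]
0.2 [[314.0, 212.0], [314.0, 153.0], [313.0, 89.0]]
[ 6.42302828e-02  1.04851448e-04 -1.42079161e-01] [[-5.26776584e-04 -9.66116724e-01 -2.58105014e-01]
 [ 9.99999641e-01 -6.80221700e-04  5.05209733e-04]
 [-6.63660203e-04 -2.58104656e-01  9.66116735e-01]]
time: 1.55
eef_pos: [0.3648, -0.3345, 0.2309]
ee_rot: [1.0, -0.01, 0.001, 0.003]
contact_force: [0.9, 0.4, -0.7]
grip_width: 0.0851
t 1.55 p [ 364.8 -334.5  230.9] yaw -1.12 zax [ 0.0017 -0.0057 -1.    ] w 85.1 F [ 0.9  0.4 -0.7]
tool shift to (467, -144, 230) [  98.5 -192.5    0. ]  rot(tool deg) to yaw0 [ 0.32 -0.1  -1.12]
```

```bash
python3 -m jog '[[0.3,0,-1.1,25,-48,0,85],[0,0,0,25,-48,0,85],[0,0,0,25,-48,0,85],[0,0,0,24,-48,0,85],[0,0,0,0,0,0,85],[0,0,0,0,0,0,85]]'
python3 - <<'E'
from h import *
rep((467,-144,230))
K,E=cal("wrist");im=snap("wrist","w1")
p,e=fit(im,.467,-.144,.033,0,.04,K,E); print(p*1000,e)
p,e=fit(im,.467,-.144,.033,0,.04,K,E,fixr=True); print(p*1000,e)
E
```

```text
time: 2.3
eef_pos: [0.4708, -0.1322, 0.2325]
ee_rot: [1.0, 0.005, 0.004, 0.0]
contact_force: [0.3, -0.1, 0.4]
grip_width: 0.0854
t 2.3 p [ 470.8 -132.2  232.5] yaw 0.54 zax [ 7.7e-03 -5.0e-04 -1.0e+00] w 85.4 F [ 0.3 -0.1  0.4]
tool shift to (467, -144, 230) [-3.9 11.7  2.5]  rot(tool deg) to yaw0 [ 0.03 -0.44  0.54]
[ 467.72220917 -144.60329454   32.53904402] 0.015229077402887255
[ 467.84510967 -144.40870482] 0.027374364483529656
```

View pics/w1.png

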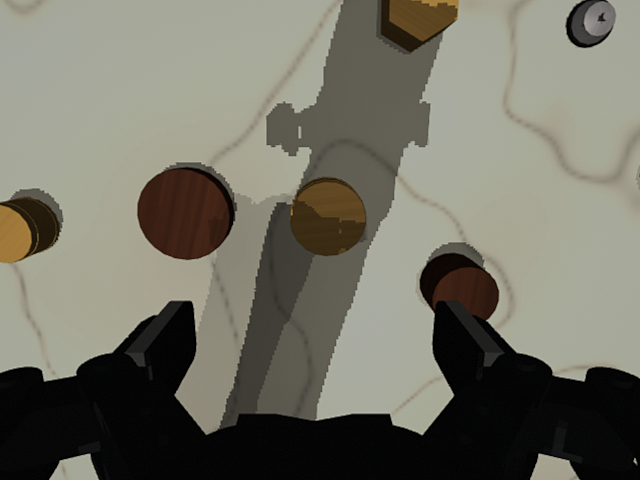

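```bash
python3 -m jog '[[0,-0.4,0.5,-3,12.3,0,85],[0,0,0,0,0,40,85],[0,0,0,0,0,40,85],[0,0,0,0,0,40,85],[0,0,0,0,0,25,85],[0,0,0,0,0,0,85]]'
python3 - <<'E'
from h import *
rep((467.8,-144.5,4))
K,E=cal("wrist");im=snap("wrist","w2")
p,e=fit(im,.467,-.144,.033,0,.04,K,E); print(p*1000,e)
E
```

```text
time: 3.1
eef_pos: [0.4663, -0.1592, 0.085]
ee_rot: [1.0, -0.01, 0.002, 0.003]
contact_force: [-0.4, -0.3, 0.2]
grip_width: 0.0849
t 3.1 p [ 466.3 -159.2   85. ] yaw -1.11 zax [ 0.0034 -0.0067 -1.    ] w 84.9 F [-0.4 -0.3  0.2]
tool shift to (467.8, -144.5, 4) [  0.9 -15.3  80.9]  rot(tool deg) to yaw0 [ 0.38 -0.2  -1.11]
[ 467.7046389  -145.10309859   32.44048673] 0.013450292397660818
```

View pics/w2.png

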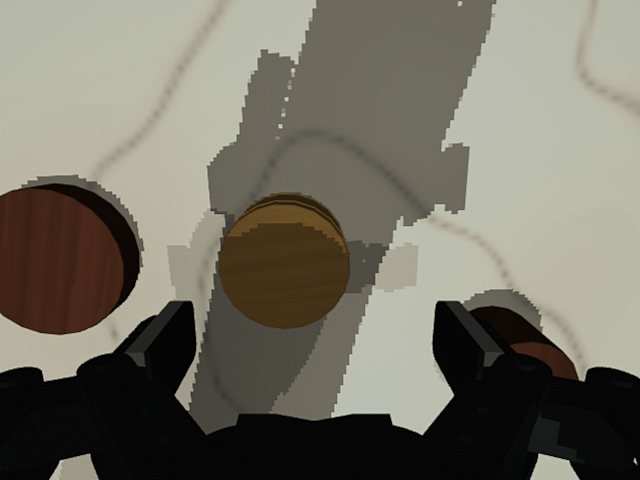

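```bash
python3 -m jog '[[0.4,-0.2,-1.1,1,-15,0,85],[0,0,0,0,0,0,85],[0,0,0,0,0,0,85],[0,0,0,0,0,0,85]]'
python3 - <<'E'
from h import *
rep((467.8,-145,4)); print(st()[0]["dq"].round(4))
rep((467.8,-145,4))
E
```

```text
time: 3.65
eef_pos: [0.4706, -0.1448, 0.0893]
ee_rot: [1.0, 0.0, 0.004, 0.001]
contact_force: [-0.5, 0.7, -0.3]
grip_width: 0.085
t 3.65 p [ 470.6 -144.8   89.3] yaw 0.02 zax [ 0.0079 -0.0017 -1.    ] w 85.0 F [-0.5  0.7 -0.3]
tool shift to (467.8, -145, 4) [-3.5  0.1 85.3]  rot(tool deg) to yaw0 [ 0.1  -0.45  0.02]
[-0.0002 -0.0078  0.003  -0.0014  0.002   0.0038 -0.0006]
t 3.65 p [ 470.6 -144.8   89.3] yaw 0.02 zax [ 0.0079 -0.0017 -1.    ] w 85.0 F [-0.5  0.7 -0.3]
tool shift to (467.8, -145, 4) [-3.5  0.1 85.3]  rot(tool deg) to yaw0 [ 0.1  -0.45  0.02]
```

```bash
python3 -m jog '[[0,-0.4,0,-3,0,20,85],[0,0,0,0,0,20,85],[0,0,0,0,0,20,85],[0,0,0,0,0,10,85],[0,0,0,0,0,0,85],[0,0,0,0,0,0,85]]'
python3 - <<'E'
from h import *
rep((467.8,-145,4))
snap("wrist","w3")
E
```

```text
time: 4.4
eef_pos: [0.47, -0.1459, 0.0196]
ee_rot: [1.0, 0.0, 0.003, 0.002]
contact_force: [0.3, -0.4, -0.6]
grip_width: 0.0851
t 4.4 p [ 470.  -145.9   19.6] yaw 0.01 zax [ 0.0058 -0.0036 -1.    ] w 85.1 F [ 0.3 -0.4 -0.6]
tool shift to (467.8, -145, 4) [-2.3 -1.  15.6]  rot(tool deg) to yaw0 [ 0.2  -0.33  0.01]
```

View pics/w3.png

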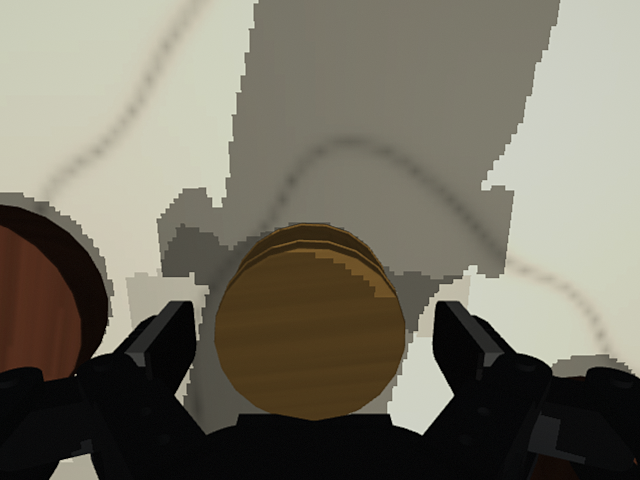

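```bash
python3 -m jog '[[0.2,-0.3,0,-2,-1,8,85],[0,0,0,0,0,6,85],[0,0,0,0,0,0,85],[0,0,0,0,0,0,60],[0,0,0,0,0,0,60],[0,0,0,0,0,0,60],[0,0,0,0,0,0,60],[0,0,0,0,0,0,60]]' 40
python3 - <<'E'
from h import *
rep((467.8,-145,4))
E
```

```text
time: 5.45
eef_pos: [0.4686, -0.145, 0.0058]
ee_rot: [1.0, 0.0, 0.001, 0.0]
contact_force: [0.5, 0.1, 0.7]
grip_width: 0.0653
t 5.45 p [ 468.6 -145.     5.8] yaw 0.02 zax [ 2.1e-03 -3.0e-04 -1.0e+00] w 65.3 F [0.5 0.1 0.7]
tool shift to (467.8, -145, 4) [-0.8  0.   1.8]  rot(tool deg) to yaw0 [ 0.02 -0.12  0.02]
```

```bash
python3 -m jog '[[0,0,0,0,0,-15,60],[0,0,0,0,0,-30,60],[0,0,0,0,0,-40,60],[0,0,0,0,0,-40,60],[0,0,0,20,-16,0,60],[0,0,0,30,-24,0,60],[0,0,0,30,-24,0,60],[0,0,0,30,-24,0,60],[0,0,0,20,-16,0,60],[0,0,0,10,-8,0,60],[0,0,0,0,0,0,60],[0,0,0,0,0,0,60],[0,0,0,0,0,0,60]]'
python3 - <<'E'
from h import *
rep((696,-18,18))
K,E=cal("wrist");im=snap("wrist","w4")
p,e=fit(im,.696,-.018,.048,0,.01,K,E); print(p*1000,e)
p,e=fit(im,.696,-.018,.048,0,.01,K,E,thr=70); print(p*1000,e)
E
```

```text
time: 7.08
eef_pos: [0.6086, -0.0331, 0.1446]
ee_rot: [1.0, -0.003, 0.002, 0.001]
contact_force: [0.1, 0.9, -2.5]
grip_width: 0.0647
t 7.075 p [608.6 -33.1 144.6] yaw -0.34 zax [ 0.0041 -0.0017 -1.    ] w 64.7 F [ 0.1  0.9 -2.5]
tool shift to (696, -18, 18) [ 86.8 -15.9 126.9]  rot(tool deg) to yaw0 [ 0.1  -0.23 -0.34]
[696.71712106 -19.19042758  47.11680769] 0.007685607863684566
[696.68757029 -19.20611618  47.23705098] 0.00734865391276696
```

View pics/w4.png

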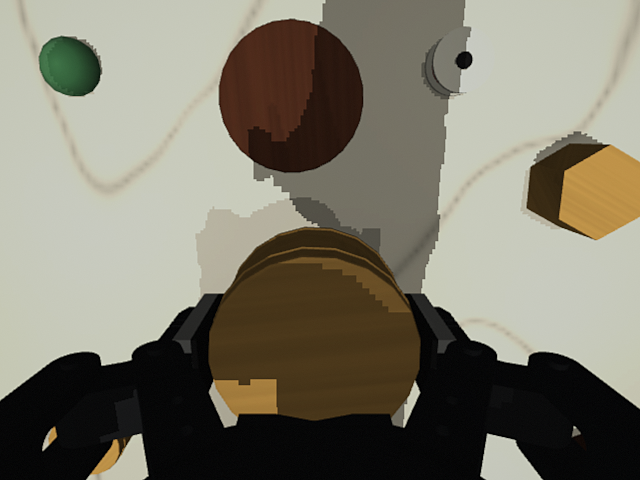

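```bash
python3 -m jog '[[0.1,-0.2,-0.3,30,-7,0,60],[0,0,0,35,-7,0,60],[0,0,0,20,0,20,60],[0,0,0,0,0,30,60],[0,0,0,0,0,30,60],[0,0,0,0,0,15,60],[0,0,0,0,0,0,60],[0,0,0,0,0,0,60],[0,0,0,0,0,0,60]]'
python3 - <<'E'
from h import *
rep((697.5,-19.2,16))
E
```

```text
time: 8.25
eef_pos: [0.6951, -0.0252, 0.0501]
ee_rot: [1.0, -0.004, 0.001, 0.001]
contact_force: [0.6, 0.1, -1.3]
grip_width: 0.0652
t 8.25 p [695.1 -25.2  50.1] yaw -0.45 zax [ 0.0022 -0.0019 -1.    ] w 65.2 F [ 0.6  0.1 -1.3]
tool shift to (697.5, -19.2, 16) [ 2.3 -6.1 34. ]  rot(tool deg) to yaw0 [ 0.11 -0.13 -0.45]
```

```bash
python3 -m jog '[[0.1,-0.1,-0.4,2.3,-6,10,60],[0,0,0,0,0,10,60],[0,0,0,0,0,8,60],[0,0,0,0,0,2,60],[0,0,0,0,0,0,60],[0,0,0,0,0,0,60],[0,0,0,0,0,0,60]]'
python3 - <<'E'
from h import *
rep((697.5,-19.2,16))
E
```

```text
time: 9.12
eef_pos: [0.6986, -0.0187, 0.0193]
ee_rot: [1.0, -0.0, 0.001, 0.0]
contact_force: [-0.1, -0.3, -1.7]
grip_width: 0.0652
t 9.125 p [698.6 -18.7  19.3] yaw -0.01 zax [ 0.0025 -0.     -1.    ] w 65.2 F [-0.1 -0.3 -1.7]
tool shift to (697.5, -19.2, 16) [-1.1  0.5  3.3]  rot(tool deg) to yaw0 [ 0.   -0.14 -0.01]
```

```bash
python3 -m jog '[[0,-0.1,0,-1,0.5,2,60],[0,0,0,0,0,1,60],[0,0,0,0,0,0.5,60],[0,0,0,0,0,0,60],[0,0,0,0,0,0,60]]'
python3 - <<'E'
from h import *
rep((697.5,-19.2,16))
E
```

```text
time: 9.75
eef_pos: [0.6978, -0.0193, 0.016]
ee_rot: [1.0, -0.0, 0.001, 0.0]
contact_force: [-0.1, -0.4, -1.8]
grip_width: 0.0648
t 9.75 p [697.8 -19.3  16. ] yaw -0.01 zax [ 1.4e-03 -1.0e-04 -1.0e+00] w 64.8 F [-0.1 -0.4 -1.8]
tool shift to (697.5, -19.2, 16) [-0.3 -0.1  0. ]  rot(tool deg) to yaw0 [ 0.   -0.08 -0.01]
```

```bash
for i in 1; do python3 -m jog '[[0,0,0,0,0,0.5,60],[0,0,0,0,0,0.5,60],[0,0,0,0,0,0,60]]'; done
```

```text
time: 10.12
eef_pos: [0.6978, -0.0193, 0.0159]
ee_rot: [1.0, -0.0, 0.001, -0.0]
contact_force: [0.0, -0.2, -1.3]
grip_width: 0.0647
```

```bash
python3 -m jog '[[0,0,0,0,0,0.5,60],[0,0,0,0,0,0.5,60],[0,0,0,0,0,0,60]]'
```

```text
time: 10.5
eef_pos: [0.6978, -0.0193, 0.0159]
ee_rot: [1.0, -0.0, 0.001, -0.0]
contact_force: [-0.3, -0.5, 0.3]
grip_width: 0.0653
```

```bash
python3 -m jog '[[0,0,0,0,0,0,66],[0,0,0,0,0,0,70],[0,0,0,0,0,0,76],[0,0,0,0,0,0,85],[0,0,0,0,0,0,85],[0,0,0,0,0,-10,85],[0,0,0,0,0,-30,85],[0,0,0,0,0,-40,85],[0,0,0,0,0,-40,85],[0,0,0,0,0,0,85],[0,0,0,0,0,0,85]]'
python3 - <<'E'
from h import *
rep((451.5,140,232))
K,E=cal("wrist");im=snap("wrist","w5")
p,e=fit(im,.6967,-.0192,.033,0.01,.05,K,E); print(p*1000,e)
E
```

```text
time: 11.88
eef_pos: [0.6983, -0.0194, 0.1414]
ee_rot: [1.0, -0.0, 0.002, -0.0]
contact_force: [-1.0, 0.8, 0.3]
grip_width: 0.0851
t 11.875 p [698.3 -19.4 141.4] yaw -0.02 zax [ 0.0041  0.     -1.    ] w 85.1 F [-1.   0.8  0.3]
tool shift to (451.5, 140, 232) [-246.5 -159.3  -91.6]  rot(tool deg) to yaw0 [-0.   -0.23 -0.02]
[706.51644932 -19.17844212  40.43729968] 0.013880822483700782
```

View pics/w5.png

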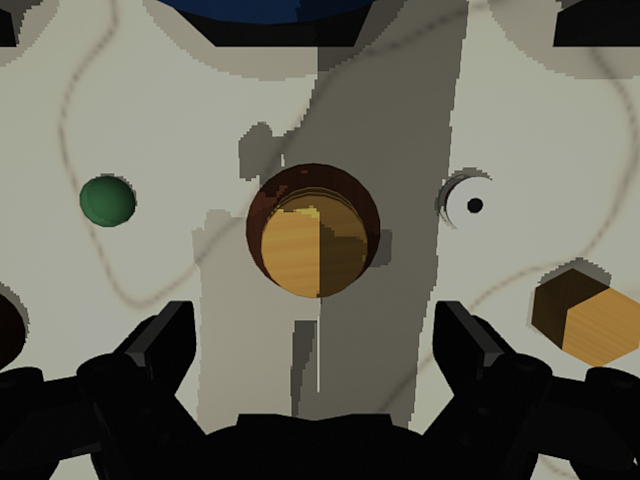

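```bash
cat >> h.py <<'E'
def fit2(im,x,y,r,z0,z1,K,E,kind="tin",fixr=True):
    """hue-based: tin gold, else wood"""
    H=sat(im); hu,s=H[...,0],H[...,1]
    m=(s>70)&((hu>=14) if kind=="tin" else (hu<14))
    m=cv2.morphologyEx(m.astype(np.uint8),cv2.MORPH_OPEN,np.ones((3,3)))
    fake=np.zeros_like(im); fake[m>0]=(255,0,0)
    return fit(fake,x,y,r,z0,z1,K,E,fixr=fixr)
E
python3 - <<'E'
from h import *
K,E=cal("wrist");im=cv2.imread("pics/w5.png")[...,::-1].copy()
for f in(True,False):
  p,e=fit2(im,.6967,-.0192,.033,0.01,.05,K,E,fixr=f); print(p*1000,e)
E
python3 -m jog '[[0,-0.2,0,-20,-12,-20,85],[0,0,0,-31,-20,-20,85],[0,0,0,-31,-20,-20,85],[0,0,0,-31,-20,0,85],[0,0,0,-31,-20,0,85],[0,0,0,-31,-20,0,85],[0,0,0,-31,-20,0,85],[0,0,0,-15,-10,0,85],[0,0,0,0,0,0,85],[0,0,0,0,0,0,85],[0,0,0,0,0,0,85]]'
python3 - <<'E'
from h import *
rep((451.5,140,85))
K,E=cal("wrist");im=snap("wrist","w6")
for f in(True,False):
  p,e=fit2(im,.4515,.140,.0265,0.0,.04,K,E,fixr=f); print(p*1000,e)
p,e=fit2(im,.465,-.014,.042,0.0,.022,K,E,"w",fixr=False); print(p*1000,e)
E
```

```text
[697.69404865 -19.896757  ] 0.01610403323633118
[697.6608235  -19.87773722  32.78172731] 0.013199415892011254
time: 13.3
eef_pos: [0.4693, 0.1239, 0.1949]
ee_rot: [1.0, -0.002, -0.006, 0.002]
contact_force: [0.1, 0.9, 0.6]
grip_width: 0.0849
t 13.3 p [469.3 123.9 194.9] yaw -0.22 zax [-0.0113 -0.0043 -0.9999] w 84.9 F [0.1 0.9 0.6]
tool shift to (451.5, 140, 85) [-16.6 -16.5 110.1]  rot(tool deg) to yaw0 [ 0.25  0.65 -0.21]
[452.43345892 138.02530304] 0.026594125553447187
[452.31539615 138.08087435  26.16627307] 0.019427972802024036
[466.15263996 -14.78364809  40.9017447 ] 0.016684327310600915
```

View pics/w6.png

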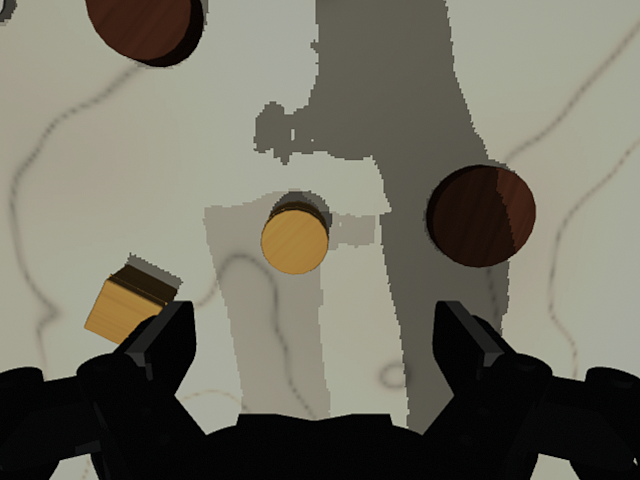

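```bash
python3 -m jog '[[0.25,0.6,-0.2,-15.5,-14,0,85],[0,0,0,0,0,0,85],[0,0,0,0,0,25,85],[0,0,0,0,0,30,85],[0,0,0,0,0,30,85],[0,0,0,0,0,15,85],[0,0,0,0,0,0,85],[0,0,0,0,0,0,85],[0,0,0,0,0,0,85]]'
python3 - <<'E'
from h import *
rep((452.4,138,5))
K,E=cal("wrist");im=snap("wrist","w7")
for f in(True,False):
  p,e=fit2(im,.4515,.140,.0265,0.0,.04,K,E,fixr=f); print(p*1000,e)
E
```

```text
time: 14.48
eef_pos: [0.4559, 0.14, 0.0945]
ee_rot: [1.0, 0.0, 0.004, -0.001]
contact_force: [0.5, 0.3, 0.6]
grip_width: 0.0849
t 14.475 p [455.9 140.   94.5] yaw 0.04 zax [ 0.0071  0.0023 -1.    ] w 84.9 F [0.5 0.3 0.6]
tool shift to (452.4, 138, 5) [-4.1  2.2 89.5]  rot(tool deg) to yaw0 [-0.13 -0.41  0.04]
[452.52083334 138.24194943] 0.03349377169458666
[452.32791542 138.20701459  25.98174017] 0.018491972277365657
```

```bash
python3 -m jog '[[-0.1,-0.4,0,-3.8,2,20,85],[0,0,0,0,0,20,85],[0,0,0,0,0,20,85],[0,0,0,0,0,15,85],[0,0,0,0,0,0,85],[0,0,0,0,0,0,85]]'
python3 - <<'E'
from h import *
rep((452.4,138.2,6))
E
```

```text
time: 15.28
eef_pos: [0.4568, 0.1396, 0.022]
ee_rot: [1.0, 0.0, 0.005, -0.002]
contact_force: [-0.6, 0.7, -0.0]
grip_width: 0.0853
t 15.275 p [456.8 139.6  22. ] yaw 0.04 zax [ 0.0091  0.0036 -1.    ] w 85.3 F [-0.6  0.7 -0. ]
tool shift to (452.4, 138.2, 6) [-4.5  1.5 15.9]  rot(tool deg) to yaw0 [-0.21 -0.52  0.04]
```

```bash
python3 -m jog '[[-0.2,-0.5,0,-4.3,1.4,8,85],[0,0,0,0,0,6,85],[0,0,0,0,0,0,85],[0,0,0,0,0,0,85]]'
python3 - <<'E'
from h import *
rep((452.4,138.2,6))
snap("wrist","w8")
E
```

```text
time: 15.78
eef_pos: [0.4549, 0.1393, 0.0109]
ee_rot: [1.0, 0.001, 0.003, -0.002]
contact_force: [-0.8, -0.2, 0.7]
grip_width: 0.085
t 15.775 p [454.9 139.3  10.9] yaw 0.06 zax [ 0.0065  0.0031 -1.    ] w 85.0 F [-0.8 -0.2  0.7]
tool shift to (452.4, 138.2, 6) [-2.5  1.1  4.9]  rot(tool deg) to yaw0 [-0.18 -0.38  0.06]
```

```bash
python3 -m jog '[[-0.2,-0.4,0,-2.5,1.1,5,85],[0,0,0,0,0,0,85],[0,0,0,0,0,0,85],[0,0,0,0,0,0,48],[0,0,0,0,0,0,48],[0,0,0,0,0,0,48],[0,0,0,0,0,0,48],[0,0,0,0,0,0,48]]'
python3 - <<'E'
from h import *
rep((452.4,138.2,6))
E
```

```text
time: 16.82
eef_pos: [0.4526, 0.1382, 0.0063]
ee_rot: [1.0, 0.0, -0.0, -0.0]
contact_force: [0.6, 0.4, 1.3]
grip_width: 0.0521
t 16.825 p [452.6 138.2   6.3] yaw 0.04 zax [-2.e-04  4.e-04 -1.e+00] w 52.1 F [0.6 0.4 1.3]
tool shift to (452.4, 138.2, 6) [-0.2 -0.   0.3]  rot(tool deg) to yaw0 [-0.02  0.01  0.04]
```

View pics/w8.png

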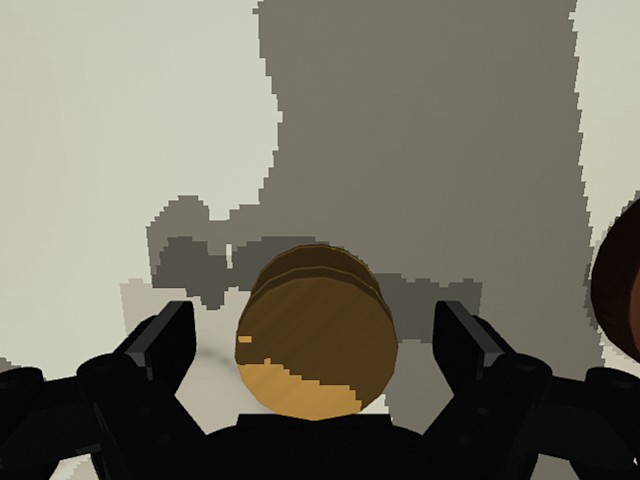

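```bash
python3 -m jog '[[0,0,0,0,0,-15,48],[0,0,0,0,0,-30,48],[0,0,0,0,0,-40,48],[0,0,0,0,0,-30,48],[0,0,0,0,20,0,48],[0,0,0,0,30,0,48],[0,0,0,-5,40,0,48],[0,0,0,-5,30,0,48],[0,0,0,0,15,0,48],[0,0,0,0,0,0,48],[0,0,0,0,0,0,48],[0,0,0,0,0,0,48]]'
python3 - <<'E'
from h import *
rep((466.2,-14.8,60))
K,E=cal("wrist");im=snap("wrist","w9")
for f in (True,False):
  p,e=fit2(im,.466,-.014,.042,0.0,.022,K,E,"w",fixr=f); print(p*1000,e)
E
```

```text
time: 18.32
eef_pos: [0.4408, 0.002, 0.1228]
ee_rot: [1.0, 0.003, -0.002, -0.0]
contact_force: [0.2, 0.3, -1.8]
grip_width: 0.0517
t 18.325 p [440.8   2.  122.8] yaw 0.33 zax [-4.7e-03  4.0e-04 -1.0e+00] w 51.7 F [ 0.2  0.3 -1.8]
tool shift to (466.2, -14.8, 60) [25.6 17.  62.6]  rot(tool deg) to yaw0 [-0.02  0.27  0.33]
[465.75077239 -14.81957307] 0.11984941512570745
[466.59786693 -14.95348179  41.05191151] 0.08432692942496864
```

View pics/w9.png

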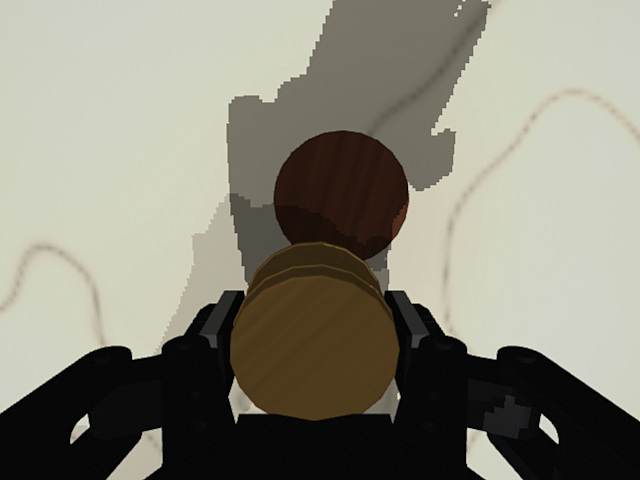

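```bash
python3 -m jog '[[0,0.3,0.3,24,16,0,48],[0,0,0,0,0,0,48],[0,0,0,0,0,25,48],[0,0,0,0,0,25,48],[0,0,0,0,0,20,48],[0,0,0,0,0,0,48],[0,0,0,0,0,0,48],[0,0,0,0,0,0,48]]'
python3 - <<'E'
from h import *
rep((466.3,-14.8,29))
E
```

```text
time: 19.38
eef_pos: [0.4641, -0.0074, 0.0517]
ee_rot: [1.0, 0.005, -0.001, -0.002]
contact_force: [-0.4, -0.2, -1.3]
grip_width: 0.0516
t 19.375 p [464.1  -7.4  51.7] yaw 0.59 zax [-0.0012  0.0038 -1.    ] w 51.6 F [-0.4 -0.2 -1.3]
tool shift to (466.3, -14.8, 29) [ 2.2  7.5 22.7]  rot(tool deg) to yaw0 [-0.22  0.07  0.59]
```

```bash
python3 -m jog '[[-0.2,0.1,0.6,2.2,7.5,0,48],[0,0,0,0,0,8,48],[0,0,0,0,0,8,48],[0,0,0,0,0,2,48],[0,0,0,0,0,0,48],[0,0,0,0,0,0,48]]'
python3 - <<'E'
from h import *
rep((466.3,-14.8,29))
E
```

```text
time: 20.12
eef_pos: [0.4672, -0.0154, 0.0333]
ee_rot: [1.0, -0.001, 0.001, -0.0]
contact_force: [-0.6, -0.4, -2.2]
grip_width: 0.0522
t 20.125 p [467.2 -15.4  33.3] yaw -0.06 zax [ 2.4e-03  1.0e-04 -1.0e+00] w 52.2 F [-0.6 -0.4 -2.2]
tool shift to (466.3, -14.8, 29) [-0.9 -0.6  4.3]  rot(tool deg) to yaw0 [-0.   -0.14 -0.06]
```

```bash
python3 -m jog '[[0,-0.1,0,-0.9,-0.6,2.5,48],[0,0,0,0,0,1,48],[0,0,0,0,0,0.5,48],[0,0,0,0,0,0.5,48],[0,0,0,0,0,0.5,48],[0,0,0,0,0,0,48]]'
python3 - <<'E'
from h import *
rep((466.3,-14.8,28))
E
```

```text
time: 20.88
eef_pos: [0.4665, -0.0147, 0.0283]
ee_rot: [1.0, -0.0, 0.001, -0.0]
contact_force: [-0.4, -0.7, -0.2]
grip_width: 0.0518
t 20.875 p [466.5 -14.7  28.3] yaw -0.04 zax [ 1.2e-03  1.0e-04 -1.0e+00] w 51.8 F [-0.4 -0.7 -0.2]
tool shift to (466.3, -14.8, 28) [-0.2  0.1  0.3]  rot(tool deg) to yaw0 [-0.01 -0.07 -0.04]
```

```bash
python3 -m jog '[[0,0,0,0,0,0.5,48],[0,0,0,0,0,0,48]]'; python3 -m jog '[[0,0,0,0,0,0,53],[0,0,0,0,0,0,57],[0,0,0,0,0,0,63],[0,0,0,0,0,0,75],[0,0,0,0,0,0,85],[0,0,0,0,0,-10,85],[0,0,0,0,0,-30,85],[0,0,0,0,0,-40,85],[0,0,0,0,0,-40,85],[0,0,0,0,0,0,85],[0,0,0,0,0,0,85]]'
python3 - <<'E'
from h import *
rep((508,-460,190))
K,E=cal("wrist");im=snap("wrist","w10")
p,e=fit2(im,.4662,-.0148,.0265,.022,.062,K,E); print(p*1000,e)
E
```

```text
time: 21.12
eef_pos: [0.4665, -0.0147, 0.0284]
ee_rot: [1.0, -0.0, 0.001, -0.0]
contact_force: [-0.1, 0.0, -2.0]
grip_width: 0.052
time: 22.5
eef_pos: [0.4661, -0.0146, 0.154]
ee_rot: [1.0, -0.001, 0.001, -0.001]
contact_force: [-0.3, 0.3, -0.1]
grip_width: 0.0851
t 22.5 p [466.1 -14.6 154. ] yaw -0.09 zax [ 0.0024  0.0015 -1.    ] w 85.1 F [-0.3  0.3 -0.1]
tool shift to (508, -460, 190) [ 42.7 445.3 -36.6]  rot(tool deg) to yaw0 [-0.08 -0.14 -0.09]
[466.4728619  -15.20486785] 0.02096368789774854
```

View pics/w10.png

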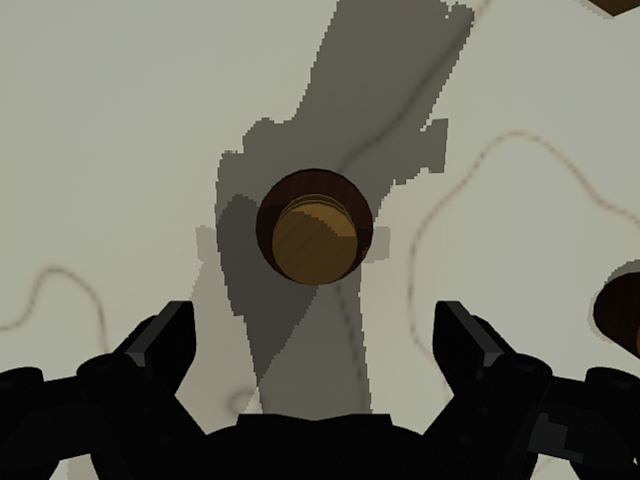

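```bash
python3 -m jog '[[0,0,0,4,20,-15,85],[0,0,0,4,40,-15,85],[0,0,0,4,48,0,85],[0,0,0,4,48,0,85],[0,0,0,4,48,0,85],[0,0,0,4,48,0,85],[0,0,0,4,48,0,85],[0,0,0,4,48,0,85],[0,0,0,4,40,0,85],[0,0,0,4,20,0,85],[0,0,0,0,0,0,85],[0,0,0,0,0,0,85],[0,0,0,0,0,0,85]]'
python3 - <<'E'
from h import *
rep((508,-460,85))
K,E=cal("wrist");im=snap("wrist","w11")
for f in(True,False):
  p,e=fit2(im,.508,-.458,.0205,0.0,.04,K,E,fixr=f); print(p*1000,e)
E
```

```text
time: 24.18
eef_pos: [0.4994, -0.4285, 0.1644]
ee_rot: [1.0, 0.001, -0.012, -0.009]
contact_force: [-0.6, 0.9, 0.8]
grip_width: 0.085
t 24.175 p [ 499.4 -428.5  164.4] yaw 0.08 zax [-0.0238  0.0183 -0.9995] w 85.0 F [-0.6  0.9  0.8]
tool shift to (508, -460, 85) [10.5 33.  78.6]  rot(tool deg) to yaw0 [-1.05  1.36  0.07]
[ 508.49389588 -456.756272  ] 0.03218205857406575
[ 508.45204375 -456.76026468   20.21201123] 0.024291523225066107
```

View pics/w11.png

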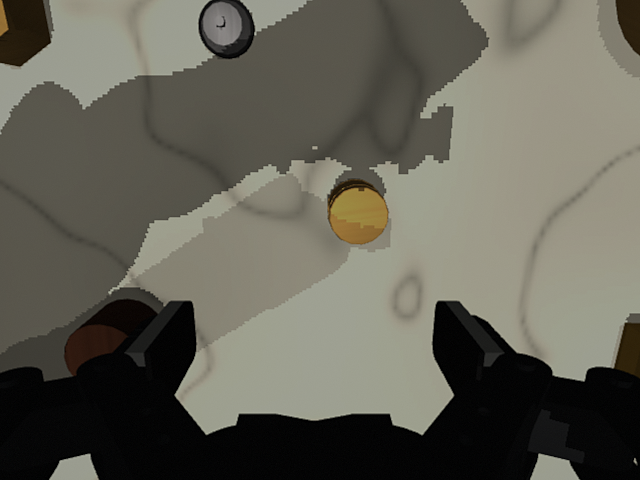

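```bash
python3 -m jog '[[-1,1.4,0,10,28,0,85],[0,0,0,0,0,0,85],[0,0,0,0,0,0,85],[0,0,0,0,0,30,85],[0,0,0,0,0,30,85],[0,0,0,0,0,15,85],[0,0,0,0,0,0,85],[0,0,0,0,0,0,85],[0,0,0,0,0,0,85]]'
python3 - <<'E'
from h import *
K,E=cal("wrist");im=snap("wrist","w12")
for f in(True,False):
  p,e=fit2(im,.508,-.458,.0205,0.0,.04,K,E,fixr=f); print(p*1000,e)
rep((508.5,-456.8,6))
E
```

```text
time: 25.35
eef_pos: [0.5142, -0.4494, 0.0908]
ee_rot: [1.0, 0.005, 0.003, -0.002]
contact_force: [0.2, 0.4, 0.1]
grip_width: 0.085
[ 508.70188646 -456.80924397] 0.04110275158813301
[ 508.36953061 -456.72423466   20.02519081] 0.024850710206730648
t 25.4 p [ 514.3 -449.6   90.9] yaw 0.55 zax [ 0.006  0.003 -1.   ] w 84.8 F [0.6 0.6 0.1]
tool shift to (508.5, -456.8, 6) [-6.4  7.4 84.9]  rot(tool deg) to yaw0 [-0.17 -0.34  0.55]
```

```bash
python3 -m jog '[[-0.2,-0.3,0.5,-6,7.4,0,85],[0,0,0,0,0,20,85],[0,0,0,0,0,20,85],[0,0,0,0,0,20,85],[0,0,0,0,0,8,85],[0,0,0,0,0,0,85],[0,0,0,0,0,0,85],[0,0,0,0,0,0,85]]'
python3 - <<'E'
from h import *
rep((508.5,-456.8,6))
E
```

```text
time: 26.4
eef_pos: [0.5077, -0.4578, 0.0177]
ee_rot: [1.0, -0.0, -0.0, 0.0]
contact_force: [0.8, -0.1, 0.0]
grip_width: 0.0852
t 26.4 p [ 507.7 -457.8   17.7] yaw -0.01 zax [-1.e-04 -4.e-04 -1.e+00] w 85.2 F [ 0.8 -0.1  0. ]
tool shift to (508.5, -456.8, 6) [ 0.8 -1.  11.7]  rot(tool deg) to yaw0 [ 0.02  0.01 -0.01]
```

```bash
python3 -m jog '[[0,0,0,0.8,-1,5,85],[0,0,0,0,0,5,85],[0,0,0,0,0,0.5,80],[0,0,0,0,0,0,60],[0,0,0,0,0,0,36],[0,0,0,0,0,0,36],[0,0,0,0,0,0,36],[0,0,0,0,0,0,36],[0,0,0,0,0,0,36],[0,0,0,0,0,0,36]]'
python3 - <<'E'
from h import *
rep((508.5,-456.8,6))
E
```

```text
time: 27.65
eef_pos: [0.5094, -0.4573, 0.0079]
ee_rot: [1.0, 0.0, 0.001, 0.001]
contact_force: [1.1, -0.2, 0.2]
grip_width: 0.04
t 27.65 p [ 509.4 -457.3    7.9] yaw 0.0 zax [ 0.0019 -0.0021 -1.    ] w 40.0 F [ 1.1 -0.2  0.2]
tool shift to (508.5, -456.8, 6) [-0.9 -0.5  1.9]  rot(tool deg) to yaw0 [ 0.12 -0.11  0.  ]
```

```bash
python3 -m jog '[[0,0,0,0,0,-15,36],[0,0,0,0,0,-30,36],[0,0,0,0,0,-40,36],[0,0,0,0,0,-40,36],[0,0,0,0,-20,-20,36],[0,0,0,3,-40,0,36],[0,0,0,5,-46,0,36],[0,0,0,5,-46,0,36],[0,0,0,5,-46,0,36],[0,0,0,5,-46,0,36],[0,0,0,5,-46,0,36],[0,0,0,5,-46,0,36],[0,0,0,5,-46,0,36],[0,0,0,5,-40,0,36],[0,0,0,0,-20,0,36],[0,0,0,0,0,0,36],[0,0,0,0,0,0,36]]'
python3 - <<'E'
from h import *
rep((595,240,150))
E
```

```text
time: 29.78
eef_pos: [0.5566, -0.005, 0.1712]
ee_rot: [1.0, -0.002, 0.01, 0.003]
contact_force: [-0.8, 0.3, -1.0]
grip_width: 0.0403
t 29.775 p [556.6  -5.  171.2] yaw -0.21 zax [ 0.0191 -0.0063 -0.9998] w 40.3 F [-0.8  0.3 -1. ]
tool shift to (595, 240, 150) [  37.  -245.2   20.4]  rot(tool deg) to yaw0 [ 0.36 -1.1  -0.21]
```

```bash
python3 -m jog '[[0.3,-1.1,-0.2,5,-35,0,36],[0,0,0,6,-45,0,36],[0,0,0,6,-45,0,36],[0,0,0,6,-45,0,36],[0,0,0,6,-35,0,36],[0,0,0,5,-20,0,36],[0,0,0,0,0,0,36],[0,0,0,0,0,0,36],[0,0,0,0,0,0,36]]'
python3 - <<'E'
from h import *
rep((621,245,42))
K,E=cal("wrist");im=snap("wrist","w13")
for f in(True,False):
  p,e=fit2(im,.621,.245,.036,0.0,.034,K,E,"w",fixr=f); print(p*1000,e)
E
```

```text
time: 30.9
eef_pos: [0.5978, 0.2053, 0.1735]
ee_rot: [1.0, -0.014, 0.002, 0.005]
contact_force: [0.5, 0.3, -0.7]
grip_width: 0.0404
t 30.9 p [597.8 205.3 173.5] yaw -1.58 zax [ 0.0042 -0.0095 -0.9999] w 40.4 F [ 0.5  0.3 -0.7]
tool shift to (621, 245, 42) [ 21.5 -41.5 131.2]  rot(tool deg) to yaw0 [ 0.54 -0.25 -1.58]
[619.07577762 241.12945778] 0.04778667147226519
[619.31432115 241.09105694  35.11427388] 0.011427312819434642
```

View pics/w13.png

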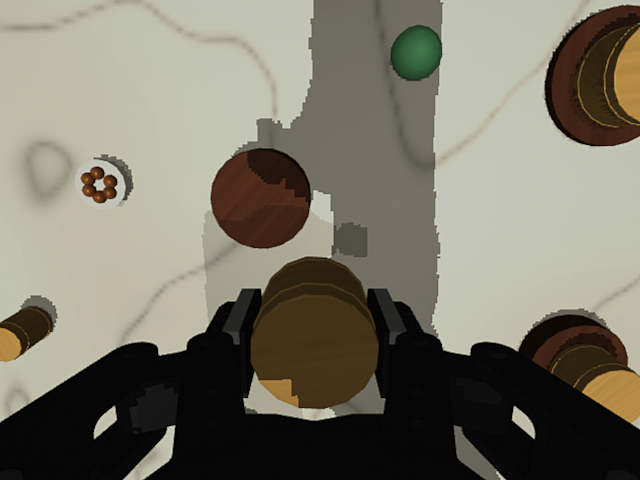

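```bash
python3 -m jog '[[0.5,-0.2,-1.6,0,-33,20,36],[0,0,0,0,0,25,36],[0,0,0,0,0,0,36],[0,0,0,0,0,0,36],[0,0,0,0,0,0,36]]'
python3 - <<'E'
from h import *
rep((620,241,42))
K,E=cal("wrist");im=snap("wrist","w14")
for f in(True,False):
  p,e=fit2(im,.621,.245,.036,0.0,.034,K,E,"w",fixr=f); print(p*1000,e)
E
```

```text
time: 31.58
eef_pos: [0.5995, 0.2397, 0.1276]
ee_rot: [1.0, 0.0, 0.001, -0.001]
contact_force: [-0.7, 0.4, 0.3]
grip_width: 0.0397
t 31.575 p [599.5 239.7 127.6] yaw 0.0 zax [ 0.0016  0.0016 -1.    ] w 39.7 F [-0.7  0.4  0.3]
tool shift to (620, 241, 42) [20.3 -1.2 85.6]  rot(tool deg) to yaw0 [-0.09 -0.09  0.  ]
[618.66525128 241.23766382] 0.08592330758987006
[619.47797076 241.23467787  35.06125817] 0.047058444670496934
```

View pics/w14.png

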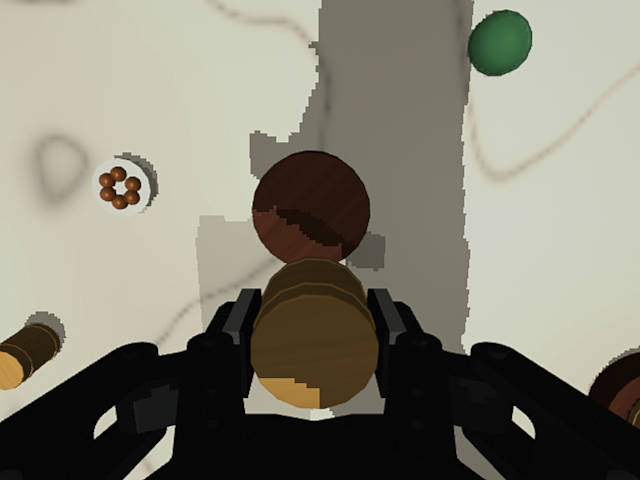

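Consistent: riser c at (619.3, 241.2).

```bash
python3 -m jog '[[0,0,0,20,-1.5,0,36],[0,0,0,0,0,0,36],[0,0,0,0,0,20,36],[0,0,0,0,0,25,36],[0,0,0,0,0,20,36],[0,0,0,0,0,5,36],[0,0,0,0,0,0,36],[0,0,0,0,0,0,36],[0,0,0,0,0,0,36]]'
python3 - <<'E'
from h import *
rep((620.2,241.2,42))
E
```

```text
time: 32.75
eef_pos: [0.6185, 0.2417, 0.0556]
ee_rot: [1.0, -0.0, 0.001, -0.002]
contact_force: [0.1, -1.0, 0.4]
grip_width: 0.0398
t 32.75 p [618.5 241.7  55.6] yaw -0.0 zax [ 0.0018  0.0032 -1.    ] w 39.8 F [ 0.1 -1.   0.4]
tool shift to (620.2, 241.2, 42) [ 1.7  0.5 13.6]  rot(tool deg) to yaw0 [-0.18 -0.1  -0.  ]
```

```bash
python3 -m jog '[[-0.2,-0.1,0,1.5,0.5,6,36],[0,0,0,0,0,4,36],[0,0,0,0,0,0,36],[0,0,0,0,0,0,36]]'
python3 - <<'E'
from h import *
rep((620.2,241.2,42))
E
```

```text
time: 33.25
eef_pos: [0.6207, 0.2414, 0.0458]
ee_rot: [1.0, 0.0, 0.001, -0.0]
contact_force: [0.7, -0.5, -0.3]
grip_width: 0.0399
t 33.25 p [620.7 241.4  45.8] yaw 0.0 zax [ 1.5e-03  1.0e-04 -1.0e+00] w 39.9 F [ 0.7 -0.5 -0.3]
tool shift to (620.2, 241.2, 42) [-0.6  0.2  3.8]  rot(tool deg) to yaw0 [-0.01 -0.09  0.  ]
```

```bash
python3 -m jog '[[0,-0.1,0,-0.6,0.2,2,36],[0,0,0,0,0,1,36],[0,0,0,0,0,0.5,36],[0,0,0,0,0,0,36],[0,0,0,0,0,0,36]]'
python3 - <<'E'
from h import *
rep((620.2,241.2,42))
E
```

```text
time: 33.88
eef_pos: [0.6201, 0.2413, 0.0423]
ee_rot: [1.0, 0.0, -0.0, -0.0]
contact_force: [-0.4, -1.1, -1.0]
grip_width: 0.0396
t 33.875 p [620.1 241.3  42.3] yaw 0.0 zax [-2.e-04  2.e-04 -1.e+00] w 39.6 F [-0.4 -1.1 -1. ]
tool shift to (620.2, 241.2, 42) [0.1 0.1 0.3]  rot(tool deg) to yaw0 [-0.01  0.01  0.  ]
```

```bash
python3 -m jog '[[0,0,0,0,0,0.5,36],[0,0,0,0,0,0.5,36],[0,0,0,0,0,0,36]]'
```

```text
time: 34.25
eef_pos: [0.6202, 0.2412, 0.0419]
ee_rot: [1.0, -0.0, -0.0, -0.0]
contact_force: [-0.6, 0.5, -0.2]
grip_width: 0.0401
```

```bash
python3 -m jog '[[0,0,0,0,0,0.5,36],[0,0,0,0,0,0.5,36],[0,0,0,0,0,0,36]]'; python3 -m jog '[[0,0,0,0,0,0,41],[0,0,0,0,0,0,45],[0,0,0,0,0,0,51],[0,0,0,0,0,0,65],[0,0,0,0,0,0,80],[0,0,0,0,0,-10,80],[0,0,0,0,0,-30,80],[0,0,0,0,0,-40,80],[0,0,0,0,0,-30,80],[0,0,0,0,0,0,80],[0,0,0,0,0,0,80]]'
python3 - <<'E'
from h import *
rep((514,448,190))
K,E=cal("wrist");im=snap("wrist","w15")
p,e=fit2(im,.6193,.241,.0205,.034,.074,K,E); print(p*1000,e)
E
```

```text
time: 34.62
eef_pos: [0.6203, 0.2413, 0.0419]
ee_rot: [1.0, 0.0, 0.0, -0.0]
contact_force: [-1.1, -0.6, -0.7]
grip_width: 0.0401
time: 36.0
eef_pos: [0.6205, 0.241, 0.1567]
ee_rot: [1.0, -0.0, 0.001, -0.0]
contact_force: [-0.3, 0.0, -0.7]
grip_width: 0.0797
t 36.0 p [620.5 241.  156.7] yaw -0.03 zax [ 0.0012  0.001  -1.    ] w 79.7 F [-0.3  0.  -0.7]
tool shift to (514, 448, 190) [-106.6 -207.   -33.2]  rot(tool deg) to yaw0 [-0.06 -0.07 -0.03]
[619.63743581 240.72819444] 0.030635342337455202
```

View pics/w15.png

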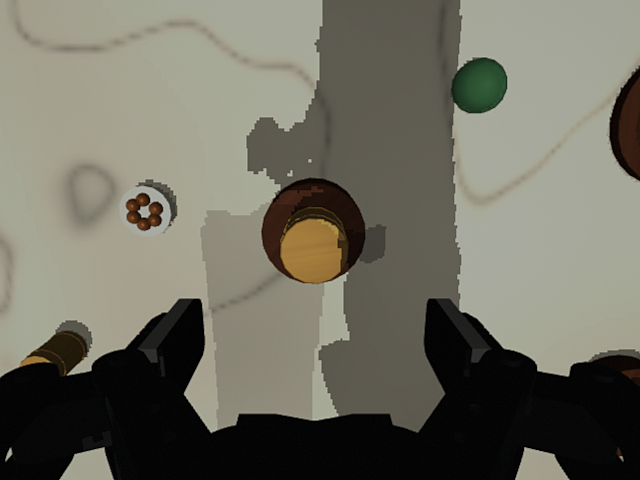

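Tin c stands centred (~0.5 mm) on riser c. On to tin d.

```bash
python3 -m jog '[[0,0,0,-15,-25,0,85],[0,0,0,-22,-40,0,85],[0,0,0,-22,-43,0,85],[0,0,0,-22,-43,0,85],[0,0,0,-15,-25,0,85],[0,0,0,-5,-10,0,85],[0,0,0,0,0,0,85],[0,0,0,0,0,0,85],[0,0,0,0,0,0,85]]'
python3 - <<'E'
from h import *
rep((514,446,80))
K,E=cal("wrist");im=snap("wrist","w16")
for f in(True,False):
  p,e=fit2(im,.514,.446,.015,0.0,.04,K,E,fixr=f); print(p*1000,e)
E
```

```text
time: 37.17
eef_pos: [0.5169, 0.4245, 0.1476]
ee_rot: [1.0, -0.005, -0.004, 0.005]
contact_force: [0.0, 0.0, -0.1]
grip_width: 0.0851
t 37.175 p [516.9 424.5 147.6] yaw -0.55 zax [-0.0072 -0.0109 -0.9999] w 85.1 F [ 0.   0.  -0.1]
tool shift to (514, 446, 80) [ -2.7 -22.2  67.4]  rot(tool deg) to yaw0 [ 0.63  0.41 -0.54]
[515.78455414 444.70889869] 0.039665797353424126
[515.59060755 444.75584187  14.74139451] 0.03188061431469139
```

View pics/w16.png

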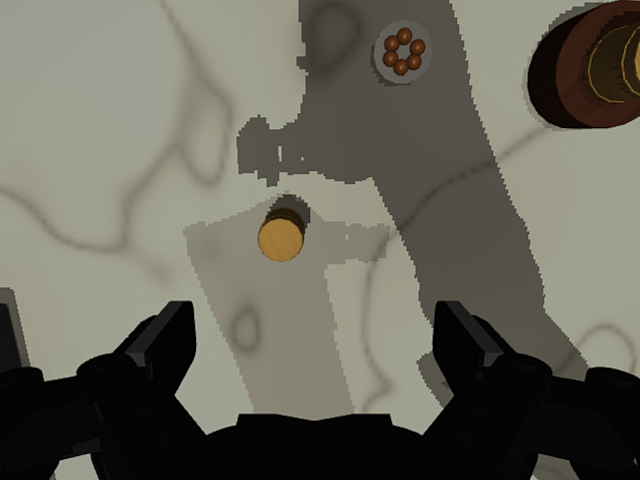

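```bash
python3 -m jog '[[0.6,0.4,-0.5,0,-20,0,75],[0,0,0,0,0,0,75],[0,0,0,0,0,25,75],[0,0,0,0,0,25,75],[0,0,0,0,0,10,75],[0,0,0,0,0,0,75],[0,0,0,0,0,0,75],[0,0,0,0,0,0,75]]'
python3 - <<'E'
from h import *
rep((515.7,444.7,6))
K,E=cal("wrist");im=snap("wrist","w17")
for f in(True,False):
  p,e=fit2(im,.514,.446,.015,0.0,.04,K,E,fixr=f); print(p*1000,e)
E
```

```text
time: 38.22
eef_pos: [0.5202, 0.4467, 0.0891]
ee_rot: [1.0, -0.0, 0.003, -0.002]
contact_force: [-1.5, -0.4, 0.7]
grip_width: 0.0748
t 38.225 p [520.2 446.7  89.1] yaw -0.04 zax [ 0.0054  0.0036 -1.    ] w 74.8 F [-1.5 -0.4  0.7]
tool shift to (515.7, 444.7, 6) [-5.   2.3 83.1]  rot(tool deg) to yaw0 [-0.21 -0.31 -0.04]
[515.78772567 444.94321224] 0.051172150115705806
[515.49405776 444.89057391  14.59454197] 0.03184720915229962
```

```bash
python3 -m jog '[[-0.2,-0.3,0,-5,2.2,0,75],[0,0,0,0,0,20,75],[0,0,0,0,0,20,75],[0,0,0,0,0,20,75],[0,0,0,0,0,8,75],[0,0,0,0,0,0,75],[0,0,0,0,0,0,75],[0,0,0,0,0,0,75]]'
python3 - <<'E'
from h import *
rep((515.7,444.9,8))
E
```

```text
time: 39.28
eef_pos: [0.5148, 0.4442, 0.0158]
ee_rot: [1.0, -0.0, -0.0, 0.0]
contact_force: [-0.6, 0.1, 0.1]
grip_width: 0.0751
t 39.275 p [514.8 444.2  15.8] yaw -0.04 zax [-5.e-04 -5.e-04 -1.e+00] w 75.1 F [-0.6  0.1  0.1]
tool shift to (515.7, 444.9, 8) [ 0.9 -0.7  7.8]  rot(tool deg) to yaw0 [ 0.03  0.03 -0.04]
```

```bash
python3 -m jog '[[0,0,0,0.9,-0.7,5,75],[0,0,0,0,0,2,75],[0,0,0,0,0,0,60],[0,0,0,0,0,0,45],[0,0,0,0,0,0,25],[0,0,0,0,0,0,25],[0,0,0,0,0,0,25],[0,0,0,0,0,0,25],[0,0,0,0,0,0,25],[0,0,0,0,0,0,25]]'
python3 - <<'E'
from h import *
rep((515.7,444.9,8))
E
```

```text
time: 40.52
eef_pos: [0.5165, 0.4455, 0.0098]
ee_rot: [1.0, -0.0, 0.001, -0.0]
contact_force: [0.9, 0.1, 0.1]
grip_width: 0.0288
t 40.525 p [516.5 445.5   9.8] yaw -0.04 zax [ 0.0012  0.001  -1.    ] w 28.8 F [0.9 0.1 0.1]
tool shift to (515.7, 444.9, 8) [-0.8  0.6  1.8]  rot(tool deg) to yaw0 [-0.06 -0.07 -0.04]
```

```bash
python3 -m jog '[[0,0,0,0,0,-15,25],[0,0,0,0,0,-30,25],[0,0,0,0,0,-40,25],[0,0,0,0,0,-40,25],[0,0,0,0,20,-25,25],[0,0,0,-3,40,0,25],[0,0,0,-3,46,0,25],[0,0,0,-3,46,0,25],[0,0,0,-3,46,0,25],[0,0,0,-3,46,0,25],[0,0,0,-3,46,0,25],[0,0,0,-3,46,0,25],[0,0,0,-3,46,0,25],[0,0,0,-3,40,0,25],[0,0,0,0,20,0,25],[0,0,0,0,0,0,25],[0,0,0,0,0,0,25]]'
python3 - <<'E'
from h import *
rep((375,-268,165))
E
```

```text
time: 42.65
eef_pos: [0.4923, -0.0088, 0.1775]
ee_rot: [1.0, -0.001, 0.01, -0.005]
contact_force: [-0.1, -0.3, -1.6]
grip_width: 0.0289
t 42.65 p [492.3  -8.8 177.5] yaw -0.13 zax [ 0.0199  0.0108 -0.9997] w 28.9 F [-0.1 -0.3 -1.6]
tool shift to (375, -268, 165) [-116.9  259.5    7.3]  rot(tool deg) to yaw0 [-0.62 -1.14 -0.12]
```

```bash
python3 -m jog '[[-0.6,-1.1,0,-12,25,0,25],[0,0,0,-18,40,0,25],[0,0,0,-18,42,0,25],[0,0,0,-18,42,0,25],[0,0,0,-18,40,0,25],[0,0,0,-15,25,0,25],[0,0,0,-8,10,0,25],[0,0,0,0,0,0,25],[0,0,0,0,0,0,25],[0,0,0,0,0,0,25]]'
python3 - <<'E'
from h import *
rep((397,-270,60))
K,E=cal("wrist");im=snap("wrist","w18")
for f in(True,False):
  p,e=fit2(im,.397,-.270,.03,0.0,.046,K,E,"w",fixr=f); print(p*1000,e)
E
```

```text
time: 43.9
eef_pos: [0.382, -0.236, 0.1769]
ee_rot: [1.0, 0.007, -0.002, -0.0]
contact_force: [0.4, -0.1, -0.1]
grip_width: 0.0289
t 43.9 p [ 382.  -236.   176.9] yaw 0.76 zax [-4.7e-03  1.0e-04 -1.0e+00] w 28.9 F [ 0.4 -0.1 -0.1]
tool shift to (397, -270, 60) [ 15.1  34.2 116.8]  rot(tool deg) to yaw0 [-0.01  0.27  0.76]
[ 398.16273963 -267.55682188] 0.06114774658143863
[ 398.01224298 -268.13463037   29.01332648] 0.015473878684898995
```

View pics/w18.png

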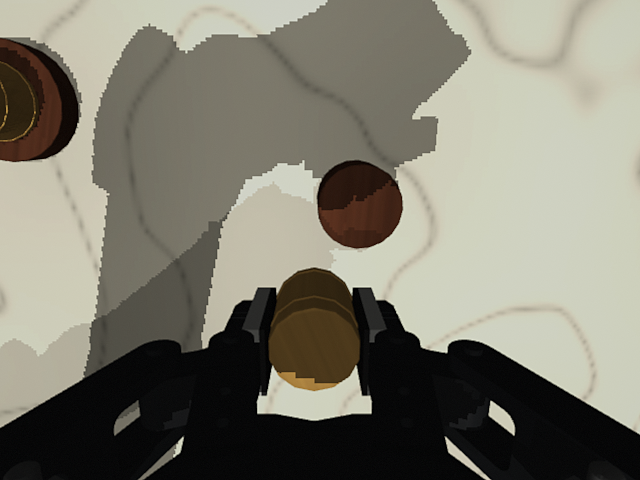

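```bash
python3 -m jog '[[0,0.3,0.8,-8,27,20,25],[0,0,0,0,0,10,25],[0,0,0,0,0,0,25],[0,0,0,0,0,0,25],[0,0,0,0,0,0,25]]'
python3 - <<'E'
from h import *
rep((398.8,-268,60))
K,E=cal("wrist");im=snap("wrist","w19")
for f in(True,False):
  p,e=fit2(im,.397,-.270,.03,0.0,.046,K,E,"w",fixr=f); print(p*1000,e)
E
```

```text
time: 44.58
eef_pos: [0.3773, -0.2599, 0.1465]
ee_rot: [1.0, 0.004, 0.001, -0.001]
contact_force: [0.0, -0.1, 0.1]
grip_width: 0.0288
t 44.575 p [ 377.3 -259.9  146.5] yaw 0.43 zax [ 0.0022  0.0017 -1.    ] w 28.8 F [ 0.  -0.1  0.1]
tool shift to (398.8, -268, 60) [21.2  8.4 86.6]  rot(tool deg) to yaw0 [-0.1  -0.13  0.43]
[ 397.50971382 -268.24976811] 0.05728150004396377
[ 398.0570557  -268.22578152   29.13210194] 0.014352523520619009
```

View pics/w19.png

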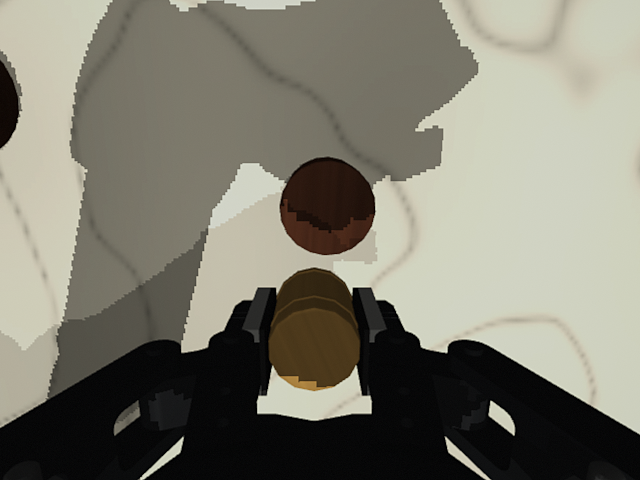

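Riser d at (398.0, −268.2); TCP target x 398.8.

```bash
python3 -m jog '[[-0.1,-0.1,0.4,21,8,0,25],[0,0,0,0,0,0,25],[0,0,0,0,0,20,25],[0,0,0,0,0,25,25],[0,0,0,0,0,20,25],[0,0,0,0,0,5,25],[0,0,0,0,0,0,25],[0,0,0,0,0,0,25],[0,0,0,0,0,0,25]]'
python3 - <<'E'
from h import *
rep((398.8,-268.2,56))
E
```

```text
time: 45.75
eef_pos: [0.3966, -0.2661, 0.0782]
ee_rot: [1.0, 0.001, 0.001, -0.0]
contact_force: [0.8, -0.0, -0.7]
grip_width: 0.0287
t 45.75 p [ 396.6 -266.1   78.2] yaw 0.11 zax [ 1.9e-03  1.0e-04 -1.0e+00] w 28.7 F [ 0.8 -0.  -0.7]
tool shift to (398.8, -268.2, 56) [ 2.2  2.1 22.2]  rot(tool deg) to yaw0 [-0.01 -0.11  0.11]
```

```bash
python3 -m jog '[[0,-0.1,0.1,2.2,2.1,0,25],[0,0,0,0,0,10,25],[0,0,0,0,0,6,25],[0,0,0,0,0,2,25],[0,0,0,0,0,0,25],[0,0,0,0,0,0,25]]'
python3 - <<'E'
from h import *
rep((398.8,-268.2,56))
E
```

```text
time: 46.5
eef_pos: [0.3993, -0.2685, 0.0592]
ee_rot: [1.0, 0.0, 0.0, 0.0]
contact_force: [-0.4, -0.1, -0.8]
grip_width: 0.0294
t 46.5 p [ 399.3 -268.5   59.2] yaw 0.02 zax [ 6.e-04 -2.e-04 -1.e+00] w 29.4 F [-0.4 -0.1 -0.8]
tool shift to (398.8, -268.2, 56) [-0.5 -0.3  3.2]  rot(tool deg) to yaw0 [ 0.01 -0.03  0.02]
```

```bash
python3 -m jog '[[0,0,0,-0.5,-0.3,1.5,25],[0,0,0,0,0,1,25],[0,0,0,0,0,0.5,25],[0,0,0,0,0,0.5,25],[0,0,0,0,0,0,25]]'
python3 - <<'E'
from h import *
rep((398.8,-268.2,56))
E
```

```text
time: 47.12
eef_pos: [0.399, -0.2683, 0.0558]
ee_rot: [1.0, 0.0, 0.001, 0.0]
contact_force: [0.9, 0.1, -0.8]
grip_width: 0.0288
t 47.125 p [ 399.  -268.3   55.8] yaw 0.03 zax [ 1.3e-03 -7.0e-04 -1.0e+00] w 28.8 F [ 0.9  0.1 -0.8]
tool shift to (398.8, -268.2, 56) [-0.2 -0.1 -0.2]  rot(tool deg) to yaw0 [ 0.04 -0.07  0.03]
```

```bash
python3 -m jog '[[0,0,0,0,0,0.5,25],[0,0,0,0,0,0.5,25],[0,0,0,0,0,0,25]]'
```

```text
time: 47.5
eef_pos: [0.3991, -0.2684, 0.0558]
ee_rot: [1.0, 0.0, 0.001, 0.0]
contact_force: [0.6, 0.2, -0.9]
grip_width: 0.0287
```

Commanded 1 mm lower, no movement: seated. Release.

```bash
python3 -m jog '[[0,0,0,0,0,0,30],[0,0,0,0,0,0,34],[0,0,0,0,0,0,40],[0,0,0,0,0,0,52],[0,0,0,0,0,0,65],[0,0,0,0,0,0,65],[0,0,0,0,0,-10,65],[0,0,0,0,0,-30,65],[0,0,0,0,0,-40,65],[0,0,0,0,0,-30,65],[0,0,0,0,0,0,65],[0,0,0,0,0,0,65]]'
python3 - <<'E'
from h import *
rep()
K,E=cal("wrist");im=snap("wrist","w20")
p,e=fit2(im,.398,-.268,.015,.046,.086,K,E); print(p*1000,e)
E
python3 -m jog '[[0,0,0,-5,20,-10,65],[0,0,0,0,40,0,65],[0,0,0,0,45,0,65],[0,0,0,0,45,0,65],[0,0,0,0,45,0,65],[0,0,0,0,20,0,65],[0,0,0,0,0,0,65],[0,0,0,0,0,0,65],[0,0,0,0,0,0,65]]'
python3 - <<'E'
from h import *
rep(); t=snap("top","top1"); s=snap("side","side1")
cv2.imwrite("pics/topz1.png",cv2.resize(t[150:330,120:520,::-1],None,fx=2,fy=2,interpolation=cv2.INTER_CUBIC))
E
```

```text
time: 49.0
eef_pos: [0.3985, -0.2681, 0.1709]
ee_rot: [1.0, -0.0, 0.001, -0.0]
contact_force: [0.2, 0.1, 0.5]
grip_width: 0.0651
t 49.0 p [ 398.5 -268.1  170.9] yaw -0.02 zax [ 0.0027  0.     -1.    ] w 65.1 F [0.2 0.1 0.5]
[ 398.395236   -268.81772579] 0.03698243565416241
time: 50.18
eef_pos: [0.384, -0.497, 0.1783]
ee_rot: [1.0, -0.003, -0.004, -0.001]
contact_force: [0.5, 0.1, -0.3]
grip_width: 0.0647
t 50.175 p [ 384.  -497.   178.3] yaw -0.34 zax [-0.0074  0.0015 -1.    ] w 64.7 F [ 0.5  0.1 -0.3]
```

View pics/w20.png

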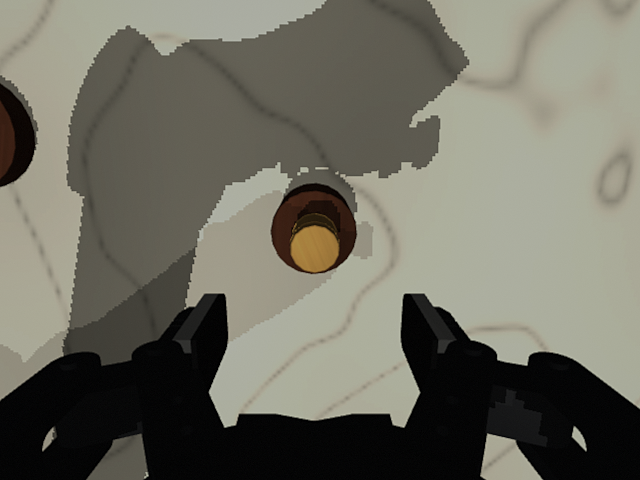

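View pics/topz1.png

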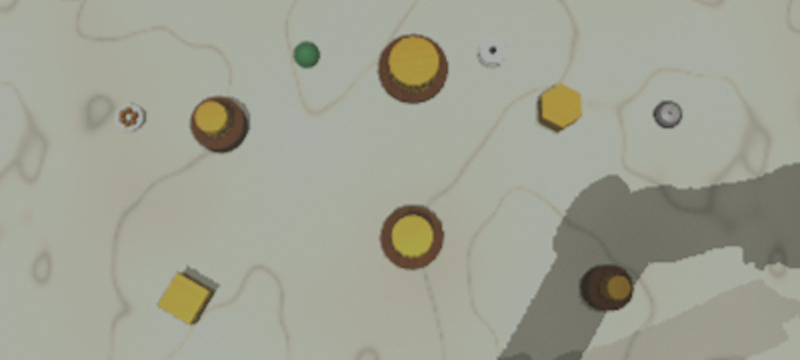

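View pics/side1.png

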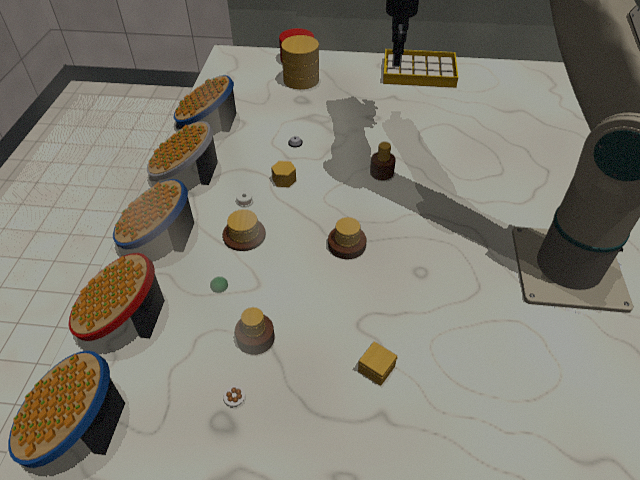

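All four tins stand upright and centred on their risers (upscaled top view: a at ~(413,62), b (412,236), c (211,117), d (619,288)). The square tin (185,297) and the six-sided tin (560,106) are unmoved, and the arm is clear.

```bash
python3 -c "
from cell import robot
print(robot.finish_job())"
```

```text
the job is handed in; nothing more can be done
None
```

All four round tins are standing upright on their matching risers, placed in the order a, b, c, d. I handed the job in at about 50 s on the robot's clock.

| Tin | Tin centre vs riser centre (wrist camera) |
|---|---|
| a (widest) | about 1.2 mm |
| b | about 0.5 mm |
| c | about 0.5 mm |
| d (narrowest) | about 0.7 mm |

- **Set-down:** each tin was lowered in 0.5–1 mm steps to its calculated contact height before the jaws opened. Tins a, c and d stopped moving when I commanded them lower; tin b stopped at its calculated height. The force readings were too noisy, at about ±1 N, to confirm contact on their own.
- **Final check:** the top and side pictures show all four tins upright and the arm clear of everything. The square and six-sided tins look unmoved by eye, and I did not measure their positions again.
- **Disagreement:** the first fits from the side camera and some from the top camera were off, because shaded tin and riser sides were missed. I measured positions again up close with the wrist camera and used those.

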